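Release a spent drying tube from its push-fit port

TASK

The pink drying tube is spent: press the black release ring of its push-fit port down around the tube, and with the ring down pull the tube straight up and out. Lower it to the floor of the white tray before letting go, and leave it there, standing or lying. Leave the blue drying tube seated in its own port.

Things in the scene. Friction and masses are not known exactly. Their poses are not given: they have to be found in the camera images.
- spent_tube: Spent drying tube: rigid, pink with a white foot, 20 mm diameter, 92 mm long, about 50 g, upright in a push-fit port. Origin: centre of its foot (lower end), 8 mm above the table; z up. Port: fixed aluminium block, 72 mm square, 44 mm high. A catch in it holds the tube (1 mm play) unless the ring is at least 5 mm down; once pulled up 5 mm it is past the catch, at 60 mm clear of the ring.
- release_ring (a joint): Its port's black release ring around the tube, outer/inner diameter 54/23 mm, flat top 56 mm above the tube's origin (36 mm of tube stand above). 0 = up, 0.010 m = fully down. Springs back in about 1 s: 2.5 N at first, 7.5 N fully down, plus 1.5 N per 10 mm/s. Press with half-open finger ends (gap 30 to 38 mm) either side of the tube; shut them on it with the ring down.
- tray: White plastic tray, fixed, open on top, 170 x 130 mm outside (long side along its x), walls 5 mm thick and 35 mm high, floor 5 mm thick. Origin at the centre of its underside, on the table.
- fresh_tube: The good drying tube, to be left in place: same shape but blue, in another port of the same kind. A third such port is empty. The three ports and the tray stand in any order from left to right, about 180 mm apart.
There are look-alikes about, which are no part of the job. Of the things like the spent_tube, leave any that is yellow; of the rest the smaller one is meant. What is shaped like the part that bears release_ring but yellow is not meant.

How it is judged:
By the outcome, as a careful person would: the job done as asked, in the order asked, and still so for the second after the job is handed in, with the robot touching nothing.
It also fails if it takes over 38 s, if anything falls off the work surface, if the arm or the gripper's body presses on something with over 40 N, if the wrist force passes 120 N, or if a joint passes its speed limit or range.

ROBOT

A 7-joint arm with a two-finger parallel gripper is mounted at the origin on the work surface. World frame = base frame: x ahead of the robot, y to its left, z up, the work surface at z = 0. Lengths are in m, angles in rad, forces in N, time in s.
With the tool pointing down it reaches from about 0.35 to 0.9 m from the base axis. Payload 8.1 kg.
Tool frame: the origin (TCP) lies on the centre line of the jaws, within the pads' length; the fingertips stand 19 mm ahead of it and the grasp point (between the pads) is the TCP; z points along the fingers, y is the direction in which the jaws open and shut (so a half turn about z gives the same grasp; the last joint's range is limited). The gripper opens to 92 mm and grips with 3 to 60 N. Pads are 19 mm wide; open, the fingers measure 130 mm over their backs; the gripper's body (75 mm by 190 mm) begins 47 mm behind the grasp point.
Start: joints at [1.161, 0.434, 0.025, 1.573, -0.012, 1.134, -0.075], TCP at [0.189, -0.596, 0.246] pointing down, gripper open.
Joint ranges: [-2.62, 2.62], [-0.44, 2.09], [-1.27, 1.32], [0.08, 2.57], [-1.32, 4.46], [0.12, 2], [-2.74, 2.74]. Speed limits (rad/s): [2.22, 2.22, 3.01, 3.01, 3.14, 3.14, 3.14].

INTERFACE

Orientations are given as a rotation vector (axis times angle).
In Python, from cell import monitor, imaging, workorder, outline_of gives the robot as it stands.
- The arm moves only by the tool move_arm, never from a script. Its argument "series" is a list of rows, each a list of 6 numbers: the shift along the world's x, y, z in cm, then the turn, a rotation vector about the world's x, y, z in degrees. A call has 1 to 8 rows; each row shifts and turns the commanded pose from where the row before left it; what a row does not reach is not made up. A row lasts 1/10 s, in which the tool goes at most 50 mm and 8.59 degrees, less where a joint would pass 70% of its speed; a pose out of reach is approached as far as the arm can. A call with a gripper value outside its range is refused whole. "grip" is the opening, from 0 (shut) to 1 (fully open), set as the call begins (left out, the last holds). The fingers move at their own pace and stop on an object; "force" is the grip in N (left out, the last holds). Time passes only in rows, so rows that do not move let the fingers close. It gives the time, the measured TCP pose, the force and the opening at its end, in the units of the state.
- monitor.observe(): the state, without advancing time (a new reading comes with each control period).
- imaging.get_image(name): name is "scene" or "top" or "wrist"; returns a dict with "color" (480x640x3 uint8, red, green, blue), "fx", "fy", "cx", "cy" (pixels), "rvec" (rotation vector, rad) and "tvec" (3), from world to camera coordinates, as OpenCV has them; the wrist camera has in their place "mount" (4x4, takes a point from camera to tool coordinates, whose origin is the TCP and whose axes are the flange's). Camera axes: x right, y down, z forward; pixel columns grow to the right and rows downward; lengths in m; the calibration is good to about 2 mm. A picture is of the moment at which its call begins: read the wrist's pose just before it. There is no depth.
- workorder.sign_off(): hands the job in, once; it reports no verdict.
Trained networks look in the newest picture that a camera, given by its name, has taken for a name from the list of things; names that differ only in an ending like _2 or _b are one class to them, and where a whole thing is asked for, a point or a joint stands for the part that bears it (a point fixed in the world has none). Each returns a list of dicts, best first, with "p" (0 to 1); they miss things now and then, are a little off and sometimes report something else, mostly with a low value. They report only what shows in the picture. A call takes as long as a camera call. They do not tell look-alikes from the thing itself.
- outline_of(camera, thing): "mask" (480x640 bool, what is visible of it) and "rect" ([left, top, width, height] in pixels, round what is visible of it).
The state is a dict: "clock": time; "joints": joint angles; "dq": joint speeds; "joint_efforts": joint torques, N m; "position": TCP position; "ee_rot": TCP orientation; "force": force on the tool from outside, world axes, zero at the start; "ft_torque": the same for the moment, N m; "width": opening from 0.0 (shut) to 1.0 (fully open).
Only numpy, scipy, OpenCV 4.12 (cv2) and the standard library are available. Lean on these libraries where they do the work, as an engineer would, in place of code of your own. Each camera call takes 0.05 s, during which the arm holds its last target. There are 200 camera calls.

## Working session

There is one attempt and no reset: what is moved stays moved. The work goes in short steps, Python scripts to look and compute and a tool call to move; the robot and the scene stay as the last step left them, time stands still between calls to the robot, and variables do not carry over. Pictures are saved under pics/ and viewed, about 8 in all and at most 12, crops included, and the job is handed in when it is done.

Besides the shell and the picture viewer there is one more tool, called by a JSON object that holds its "name" and its "arguments", one argument or row to a line. move_arm: Moves the arm, as the interface text tells. Its arguments: {"type":"object","properties":{"series":{"type":"array"},"grip":{"type":"number"},"force":{"type":"number"}},"required":["series"]}

```bash
mkdir -p pics; ls; cat > h.py <<'E'
import numpy as np, cv2
from cell import monitor, imaging, workorder, outline_of
def P(im):
    K=np.array([[im['fx'],0,im['cx']],[0,im['fy'],im['cy']],[0,0,1.]])
    if 'rvec' in im:
        R=cv2.Rodrigues(np.array(im['rvec'],float))[0];t=np.array(im['tvec'],float)
    else:
        s=im['state'];T=np.eye(4);T[:3,:3]=cv2.Rodrigues(np.array(s['ee_rot'],float))[0];T[:3,3]=s['position']
        M=np.linalg.inv(T@np.array(im['mount']));R,t=M[:3,:3],M[:3,3]
    return K,R,t
def get(n):
    s=monitor.observe();im=imaging.get_image(n);im['state']=s;return im
def atz(im,uv,z):
    K,R,t=P(im);d=R.T@np.linalg.inv(K)@np.array([uv[0],uv[1],1.]);c=-R.T@t
    return c+d*(z-c[2])/d[2]
def proj(im,p):
    K,R,t=P(im);q=K@(R@np.array(p,float)+t);return q[:2]/q[2]
def tri(a,ua,b,ub):
    Ms=[];
    for im in(a,b):
        K,R,t=P(im);Ms.append(K@np.c_[R,t])
    X=cv2.triangulatePoints(Ms[0],Ms[1],np.array(ua,float).reshape(2,1),np.array(ub,float).reshape(2,1))[:,0];return X[:3]/X[3]
def save(im,n):cv2.imwrite('pics/'+n,im['color'][:,:,::-1])
E
python3 - <<'E'
from h import *
for c in('scene','top'):
    im=get(c);save(im,c+'1.png')
    K,R,t=P(im);print(c,im['fx'],(-R.T@t).round(3))
    for th in('spent_tube','fresh_tube','release_ring','tray'):
        for o in outline_of(c,th):
            m=o['mask'];ys,xs=np.nonzero(m);print(th,round(o['p'],2),o['rect'],im['color'][m].mean(0).round() if len(xs) else '',atz(im,(xs.mean(),ys.mean()),.05).round(3) if len(xs) else '')
print(monitor.observe())
E
```

```text
pics
scene 535.075875613701 [ 0.72  -0.397  0.697]
spent_tube 0.96 [328.9, 220.6, 28.7, 61.9] [98. 42. 54.] [ 0.509 -0.007  0.05 ]
spent_tube 0.92 [298.9, 276.5, 21.0, 31.4] [102.  36.  53.] [ 0.508 -0.089  0.05 ]
spent_tube 0.89 [345.8, 319.0, 15.2, 40.8] [104.  89.  34.] [ 0.595 -0.116  0.05 ]
fresh_tube 0.56 [358.9, 181.9, 14.9, 30.2] [13. 23. 69.] [0.487 0.102 0.05 ]
release_ring 0.96 [243.7, 194.5, 34.7, 28.5] [25. 24. 22.] [ 0.365 -0.009  0.05 ]
release_ring 0.75 [291.4, 283.9, 40.6, 36.0] [23. 19. 20.] [ 0.517 -0.104  0.05 ]
tray 0.84 [138.0, 316.4, 164.4, 163.6] [146. 149. 132.] [ 0.497 -0.274  0.05 ]
top 597.3066730810444 [0.248 0.006 1.101]
spent_tube 0.64 [327.5, 202.8, 17.7, 35.1] [77. 43. 51.] [ 0.52  -0.023  0.05 ]
spent_tube 0.57 [381.7, 170.6, 14.5, 20.4] [73. 68. 23.] [ 0.595 -0.121  0.05 ]
fresh_tube 0.7 [272.6, 222.1, 15.1, 14.1] [22. 31. 70.] [0.505 0.078 0.05 ]
release_ring 0.75 [368.9, 203.1, 31.1, 29.0] [34. 31. 30.] [ 0.518 -0.108  0.05 ]
release_ring 0.71 [275.8, 225.0, 12.1, 12.0] [22. 31. 68.] [0.505 0.077 0.05 ]
release_ring 0.57 [319.2, 287.6, 31.7, 28.0] [39. 38. 33.] [ 0.371 -0.019  0.05 ]
tray 0.91 [427.7, 190.7, 84.4, 104.0] [101. 106.  96.] [ 0.474 -0.261  0.05 ]
{'clock': 0.5, 'joints': array([ 1.16145711,  0.43450871,  0.02500284,  1.57320496, -0.01159352,
        1.13400856, -0.07510711]), 'dq': array([-0.00042915, -0.00233904, -0.00023664, -0.00023314,  0.00118538,
       -0.00035811,  0.00060101]), 'joint_efforts': array([-1.19199776e-03, -6.67140913e+01,  9.82857607e-01, -3.14569902e+01,
       -6.06625364e-02,  3.39481013e-02,  6.35209040e-05]), 'position': array([ 0.18869254, -0.59584287,  0.24573454]), 'ee_rot': array([ 3.10471905e+00,  4.79792486e-01, -2.39849140e-05]), 'force': array([0.3271997 , 0.01692704, 0.61651291]), 'ft_torque': array([ 0.05311998, -0.02858367, -0.01895856]), 'width': 1.001702630965972}
```

View pics/scene1.png

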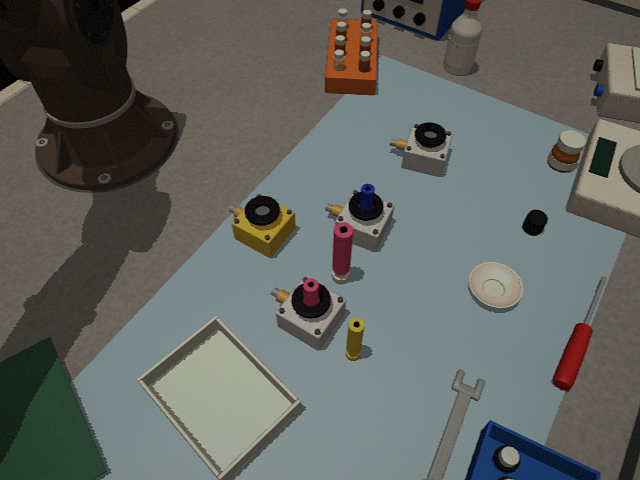

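View pics/top1.png

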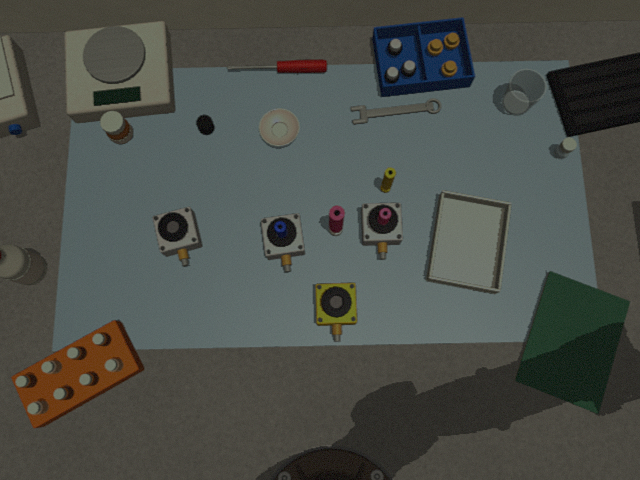

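Candidates for the spent tube are:
- the pink tube in a port, scene (311,290), top (385,214)
- a larger pink tube standing free, scene (342,250), top (337,219)
- a yellow one, scene (355,340), top (388,180)

I choose the one in the white port. The blue tube sits at scene (368,200), and the tray is at top (470,242). Next is a close crop with measurements.

```bash
python3 - <<'E'
from h import *
s=get('scene');t=get('top')
a=cv2.resize(s['color'][215:365,255:385],None,fx=3,fy=3,interpolation=3)
b=cv2.resize(t['color'][160:260,310:415],None,fx=4,fy=4,interpolation=3)
h=450;o=np.zeros((h,a.shape[1]+b.shape[1],3),np.uint8);o[:450,:390]=a;o[:400,390:]=b
o=np.clip(o.astype(int)*2,0,255).astype(np.uint8)
cv2.imwrite('pics/crop.png',o[:,:,::-1])
E
```

```text
(no output)
```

View pics/crop.png

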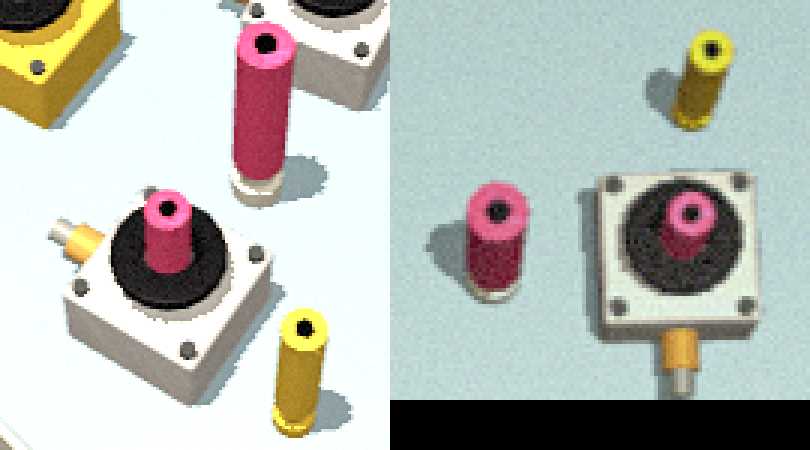

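The crop shows the pink tube in the white port, with its hole at scene (310.8,284.3), top (385.2,213.3). The thicker free-standing pink tube and the yellow one are clearly separate look-alikes.

```bash
python3 - <<'E'
from h import *
s=get('scene');t=get('top')
for n,a,b in(('spent',(310.8,284.3),(385.2,213.3)),('ring',(311,300),(383.5,219.2)),('big',(343.3,229.5),(336.7,213)),('yel',(356.7,324.3),(390.4,172.5))):
    X=tri(s,a,t,b);print(n,X.round(4),(proj(s,X)-a).round(1),(proj(t,X)-b).round(1))
for c in((442,193),(510,203),(500,291),(428,280)):print('tray',atz(t,c,.035).round(3))
for c in((217,318),(299,403),(139,380)):print('trayS',atz(s,c,.035).round(3))
print('screws',atz(t,(366,206.2),.044).round(4),atz(t,(397.5,205.5),.044).round(4))
print(atz(t,(282.5,233),.064).round(3),'blue')
E
```

```text
spent [ 0.5178 -0.1054  0.1009] [-1.7  0.4] [-0.8 -0.7]
ring [ 0.5179 -0.1062  0.0607] [-1.9  0.4] [-0.8 -0.8]
big [ 0.5145 -0.0209  0.1219] [-1.6  0.4] [-0.7 -0.8]
yel [ 0.5949 -0.1188  0.0933] [-2.   0.5] [-0.8 -0.8]
tray [ 0.571 -0.221  0.035]
tray [ 0.549 -0.346  0.035]
tray [ 0.386 -0.313  0.035]
tray [ 0.408 -0.185  0.035]
trayS [ 0.419 -0.186  0.035]
trayS [ 0.58  -0.222  0.035]
trayS [ 0.391 -0.309  0.035]
screws [ 0.5461 -0.0784  0.044 ] [ 0.5461 -0.1363  0.044 ]
[0.494 0.074 0.064] blue
```

{"name": "move_arm", "arguments": {
  "series": [
    [2, 3, 0, 0, 0, 6.4],
    [2, 3, 0, 0, 0, 6.4],
    [2, 3, 0, 0, 0, 6.4],
    [2, 3, 0, 0, 0, 6.4],
    [2, 3, 0, 0, 0, 6.4],
    [2, 3, 0, 0, 0, 6.4],
    [2, 3, 0, 0, 0, 6.4],
    [2, 3, 0, 0, 0, 6.4]
  ],
  "grip": 0.37
}}

```text
clock: 1.5
position: [0.3494, -0.3546, 0.246]
ee_rot: [2.588, 1.78, 0.0]
force: [0.3, -0.6, 0.1]
width: 0.383
```

{"name": "move_arm", "arguments": {
  "series": [
    [2, 3, 0, 0, 0, 6.4],
    [2, 3, 0, 0, 0, 6.4],
    [2, 3, 0, 0, 0, 6.4],
    [2, 3, 0, 0, 0, 6.4],
    [2, 3, 0, 0, 0, 6.4],
    [2, 3, 0, 0, 0, 6.4],
    [2, 3, 0, 0, 0, 6.4],
    [0, 0, 0, 0, 0, 0]
  ]
}}

```text
clock: 2.3
position: [0.4913, -0.1407, 0.2462]
ee_rot: [1.707, 2.637, 0.005]
force: [-0.1, 0.6, -0.0]
width: 0.374
```

```bash
python3 - <<'E'
from h import *
import pickle
w=get('wrist');save(w,'w1.png');pickle.dump(w,open('w1.pkl','wb'))
for th in('spent_tube','release_ring'):
    for o in outline_of('wrist',th):print(th,round(o['p'],2),o['rect'])
print('pred tube top',proj(w,(.518,-.1055,.1)),'ring',proj(w,(.518,-.106,.064)), w['state']['position'],np.array(w['mount']).round(3))
E
```

```text
spent_tube 0.92 [413.7, 216.3, 55.2, 51.7]
spent_tube 0.76 [380.1, 48.5, 82.4, 56.4]
spent_tube 0.66 [351.6, 173.0, 36.9, 36.7]
release_ring 0.86 [196.1, 0.9, 74.4, 31.6]
release_ring 0.78 [329.6, 154.3, 69.5, 68.9]
pred tube top [369.02717435 198.9141152 ] ring [362.67425101 191.29142955] [ 0.49126422 -0.1407309   0.24624594] [[-0.001 -0.963 -0.269  0.073]
 [ 1.    -0.001  0.001  0.   ]
 [-0.001 -0.269  0.963 -0.139]
 [ 0.     0.     0.     1.   ]]
```

View pics/w1.png

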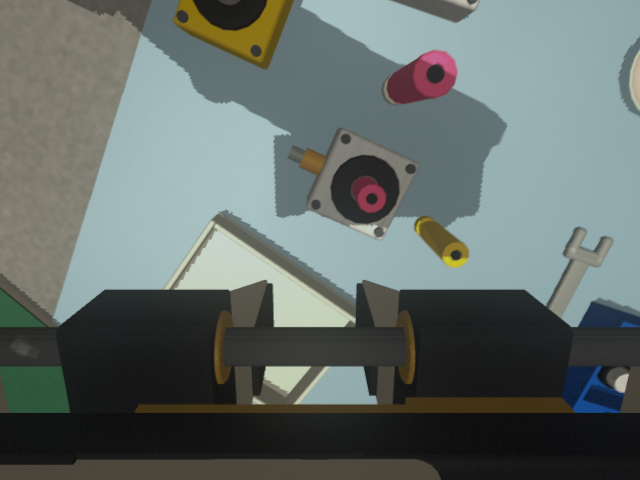

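The wrist view shows the tube hole at (372,198) and the ring centre at (364.4,188.8), both within 3 px of prediction.

```bash
python3 - <<'E'
from h import *
import pickle
w=pickle.load(open('w1.pkl','rb'))
print(atz(w,(372,198),.1),atz(w,(364.4,188.8),.064),monitor.observe()['position'])
t=get('top');s=get('scene')
print(tri(w,(372,198),t,(385.2,213.3)),tri(w,(372,198),s,(310.8,284.3)))
E
```

```text
[ 0.51959912 -0.1040849   0.1       ] [ 0.51837317 -0.10370484  0.064     ] [ 0.48842852 -0.14637466  0.24562007]
[ 0.52710829 -0.11001889  0.0619247 ] [ 0.51943753 -0.10386766  0.1012805 ]
```

{"name": "move_arm", "arguments": {
  "series": [
    [1, 1.4, -1.5, 0, 0, 0],
    [1, 1.4, -2, 0, 0, 0],
    [1, 1.4, -2, 0, 0, 0],
    [0, 0, -2, 0, 0, 0],
    [0, 0, -1, 0, 0, 0],
    [0, 0, 0, 0, 0, 0],
    [0, 0, 0, 0, 0, 0],
    [0, 0, 0, 0, 0, 0]
  ]
}}

```text
clock: 3.35
position: [0.5192, -0.1045, 0.1618]
ee_rot: [1.721, 2.626, 0.001]
force: [0.6, 0.1, -0.5]
width: 0.37
```

```bash
python3 - <<'E'
from h import *
import pickle
w=get('wrist');save(w,'w2.png');pickle.dump(w,open('w2.pkl','wb'));s=w['state']
print(s['position'],s['ee_rot'],s['width'],monitor.observe()['position'])
for th in('spent_tube','release_ring'):
    for o in outline_of('wrist',th):print(th,round(o['p'],2),o['rect'])
print('pred tube top',proj(w,(.519,-.104,.1)),'ring',proj(w,(.519,-.104,.064)),proj(w,s['position']))
E
```

```text
[ 0.51918085 -0.10445589  0.1617874 ] [1.72147020e+00 2.62604554e+00 7.05874237e-04] 0.3702297847470091 [ 0.51919692 -0.10432557  0.16176061]
spent_tube 0.93 [295.0, 228.2, 40.6, 58.5]
spent_tube 0.75 [386.0, 266.5, 37.5, 25.7]
spent_tube 0.73 [340.0, 70.4, 84.1, 70.1]
release_ring 0.83 [267.7, 200.6, 88.7, 88.9]
release_ring 0.73 [68.0, 0.9, 103.2, 43.0]
pred tube top [313.62493799 268.12605799] ring [313.56378349 247.58393026] [313.75275211 326.19109468]
```

View pics/w2.png

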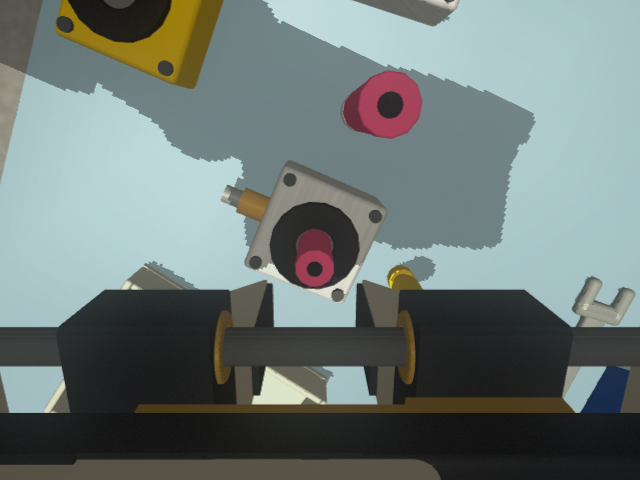

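The tube hole is at (314.5,268.5), less than 1 px from prediction, and it lies centred between the fingers. I'll descend now.

{"name": "move_arm", "arguments": {
  "series": [
    [0, 0, -2, 0, 0, 0],
    [0, 0, -2, 0, 0, 0],
    [0, 0, -2, 0, 0, 0],
    [0, 0, -1, 0, 0, 0],
    [0, 0, 0, 0, 0, 0],
    [0, 0, 0, 0, 0, 0],
    [0, 0, 0, 0, 0, 0]
  ]
}}

```text
clock: 4.2
position: [0.5195, -0.1038, 0.0918]
ee_rot: [1.72, 2.627, 0.001]
force: [-0.4, -0.4, 0.6]
width: 0.367
```

{"name": "move_arm", "arguments": {
  "series": [
    [0, 0, -0.3, 0, 0, 0],
    [0, 0, -0.3, 0, 0, 0],
    [0, 0, -0.3, 0, 0, 0],
    [0, 0, -0.3, 0, 0, 0],
    [0, 0, -0.2, 0, 0, 0],
    [0, 0, -0.2, 0, 0, 0],
    [0, 0, 0, 0, 0, 0],
    [0, 0, 0, 0, 0, 0]
  ]
}}

```text
clock: 5.0
position: [0.519, -0.1039, 0.075]
ee_rot: [1.721, 2.628, 0.0]
force: [-1.0, -0.3, 6.0]
width: 0.373
```

{"name": "move_arm", "arguments": {
  "series": [
    [0, 0, -0.1, 0, 0, 0],
    [0, 0, -0.1, 0, 0, 0],
    [0, 0, 0, 0, 0, 0],
    [0, 0, 0, 0, 0, 0],
    [0, 0, 0, 0, 0, 0]
  ]
}}

```text
clock: 5.5
position: [0.5189, -0.1039, 0.0733]
ee_rot: [1.72, 2.628, -0.0]
force: [-2.0, -0.3, 9.6]
width: 0.369
```

Ring is about fully down (9.6 N, TCP at 73 mm). I'll shut the fingers on the tube.

{"name": "move_arm", "arguments": {
  "series": [
    [0, 0, 0, 0, 0, 0],
    [0, 0, 0, 0, 0, 0],
    [0, 0, 0, 0, 0, 0],
    [0, 0, 0, 0, 0, 0],
    [0, 0, 0, 0, 0, 0],
    [0, 0, 0, 0, 0, 0]
  ],
  "grip": 0,
  "force": 30
}}

```text
clock: 6.1
position: [0.5194, -0.1039, 0.0733]
ee_rot: [1.72, 2.627, 0.001]
force: [-1.1, -0.2, 7.5]
width: 0.212
```

{"name": "move_arm", "arguments": {
  "series": [
    [0, 0, 1.5, 0, 0, 0],
    [0, 0, 2, 0, 0, 0],
    [0, 0, 2, 0, 0, 0],
    [0, 0, 2, 0, 0, 0],
    [0, 0, 2, 0, 0, 0],
    [0, 0, 2, 0, 0, 0],
    [0, 0, 0, 0, 0, 0],
    [0, 0, 0, 0, 0, 0]
  ]
}}

```text
clock: 6.9
position: [0.5186, -0.104, 0.1875]
ee_rot: [1.721, 2.628, -0.0]
force: [-0.7, -0.4, -1.1]
width: 0.213
```

```bash
python3 - <<'E'
from h import *
s=get('scene');t=get('top');st=monitor.observe();print(st['position'],st['width'],st['force'])
for th in('spent_tube','fresh_tube'):
    for o in outline_of('scene',th):print(th,round(o['p'],2),o['rect'])
o=np.hstack([s['color'][120:480,100:460],t['color'][120:480,260:620]]);cv2.imwrite('pics/lift.png',np.clip(o[:,:,::-1].astype(int)*2,0,255))
print(atz(t,(442,193),.035)) 
E
```

```text
[ 0.51803059 -0.10390872  0.18665162] 0.21124998190543934 [-0.03790212  0.39791338 -0.38113409]
spent_tube 0.95 [344.9, 318.0, 19.3, 42.8]
spent_tube 0.8 [330.5, 223.1, 22.7, 60.1]
spent_tube 0.73 [299.9, 224.6, 18.0, 61.3]
fresh_tube 0.4 [358.5, 203.5, 10.3, 7.2]
[ 0.57099358 -0.22149189  0.035     ][ WARN:0@7.245] global loadsave.cpp:1063 imwrite_ Unsupported depth image for selected encoder is fallbacked to CV_8U.
```

View pics/lift.png

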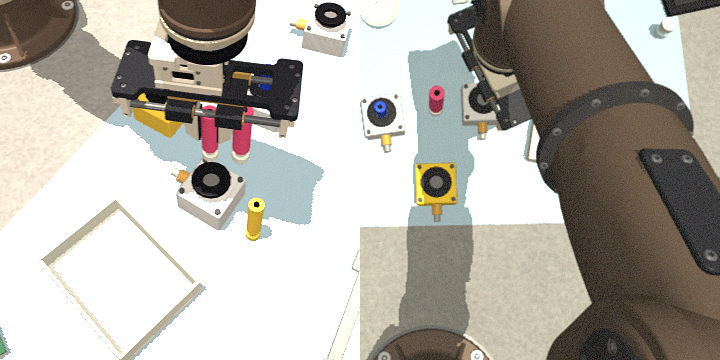

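The tube is out: left half (209,130), held above its port with the foot clear of the ring at (211,180). Blue is still seated at right half (380,107). Next, carry it to the tray.

{"name": "move_arm", "arguments": {
  "series": [
    [-0.6, -2.7, 0, 0, 0, 0],
    [-0.6, -2.7, 0, 0, 0, 0],
    [-0.6, -2.7, 0, 0, 0, 0],
    [-0.6, -2.7, 0, 0, 0, 0],
    [-0.6, -2.7, 0, 0, 0, 0],
    [-0.6, -2.7, 0, 0, 0, 0],
    [0, 0, 0, 0, 0, 0],
    [0, 0, 0, 0, 0, 0]
  ]
}}

```text
clock: 7.9
position: [0.4822, -0.266, 0.187]
ee_rot: [-1.722, -2.626, -0.0]
force: [0.1, 1.5, -0.1]
width: 0.21
```

{"name": "move_arm", "arguments": {
  "series": [
    [0, 0, -2, 0, 0, 0],
    [0, 0, -2, 0, 0, 0],
    [0, 0, -2, 0, 0, 0],
    [0, 0, -2, 0, 0, 0],
    [0, 0, -1.5, 0, 0, 0],
    [0, 0, -1, 0, 0, 0],
    [0, 0, 0, 0, 0, 0],
    [0, 0, 0, 0, 0, 0]
  ]
}}

```text
clock: 8.7
position: [0.4832, -0.2652, 0.0831]
ee_rot: [1.72, 2.629, 0.001]
force: [0.1, -0.6, -0.9]
width: 0.216
```

```bash
python3 - <<'E'
from h import *
s=get('scene');st=monitor.observe();print(st['position'],st['width'],st['force'])
cv2.imwrite('pics/low.png',np.clip(cv2.resize(s['color'][220:480,80:400],None,fx=2,fy=2)[:,:,::-1]*1.8,0,255).astype(np.uint8))
E
```

```text
[ 0.48335591 -0.26553542  0.08340741] 0.21221012116215845 [-0.02486381 -0.17332605 -0.80073974]
```

View pics/low.png

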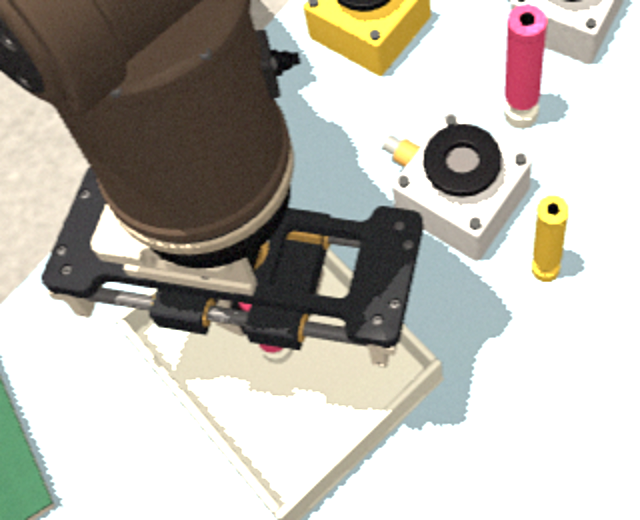

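The tube's foot, seen at (270,345) in the crop, is inside the tray and just above its floor. I'll lower slowly until it touches.

{"name": "move_arm", "arguments": {
  "series": [
    [0, 0, -0.4, 0, 0, 0],
    [0, 0, -0.3, 0, 0, 0],
    [0, 0, -0.2, 0, 0, 0],
    [0, 0, -0.2, 0, 0, 0],
    [0, 0, 0, 0, 0, 0],
    [0, 0, 0, 0, 0, 0]
  ]
}}

```text
clock: 9.35
position: [0.4827, -0.2659, 0.0717]
ee_rot: [-1.721, -2.628, -0.0]
force: [-0.4, 0.7, 0.0]
width: 0.213
```

{"name": "move_arm", "arguments": {
  "series": [
    [0, 0, -0.1, 0, 0, 0],
    [0, 0, -0.1, 0, 0, 0],
    [0, 0, 0, 0, 0, 0],
    [0, 0, 0, 0, 0, 0]
  ]
}}

```text
clock: 9.75
position: [0.4829, -0.2659, 0.0703]
ee_rot: [1.721, 2.628, -0.0]
force: [-2.6, 0.9, 5.6]
width: 0.21
```

Contact is at 5.6 N with TCP z = 0.070, as expected. Release gently and retreat upward.

{"name": "move_arm", "arguments": {
  "series": [
    [0, 0, 0, 0, 0, 0],
    [0, 0, 0, 0, 0, 0],
    [0, 0, 0, 0, 0, 0],
    [0, 0, 0, 0, 0, 0],
    [0, 0, 0, 0, 0, 0]
  ],
  "grip": 0.5
}}

```text
clock: 10.25
position: [0.4827, -0.2658, 0.0697]
ee_rot: [-1.721, -2.628, -0.0]
force: [-0.3, -0.5, 0.6]
width: 0.497
```

{"name": "move_arm", "arguments": {
  "series": [
    [0, 0, 1, 0, 0, 0],
    [0, 0, 2, 0, 0, 0],
    [0, 0, 3, 0, 0, 0],
    [0, 0, 3, 0, 0, 0],
    [0, 0, 4, 0, 0, 0],
    [0, 0, 4, 0, 0, 0],
    [0, 0, 0, 0, 0, 0],
    [0, 0, 0, 0, 0, 0]
  ]
}}

```text
clock: 11.05
position: [0.4831, -0.266, 0.2411]
ee_rot: [1.72, 2.626, 0.0]
force: [0.1, 0.3, -0.2]
width: 0.498
```

```bash
python3 - <<'E'
from h import *
s=get('scene');w=get('wrist');st=monitor.observe();print(st['clock'],st['position'],st['width'],st['force'])
o=np.hstack([s['color'][120:480,100:460],w['color'][:360,140:540]]);cv2.imwrite('pics/fin.png',np.clip(o[:,:,::-1]*1.6,0,255).astype(np.uint8))
E
```

```text
11.15 [ 0.48201629 -0.26567991  0.23905188] 0.4987917324230867 [-1.26286263  0.67895433 -0.30386592]
```

View pics/fin.png

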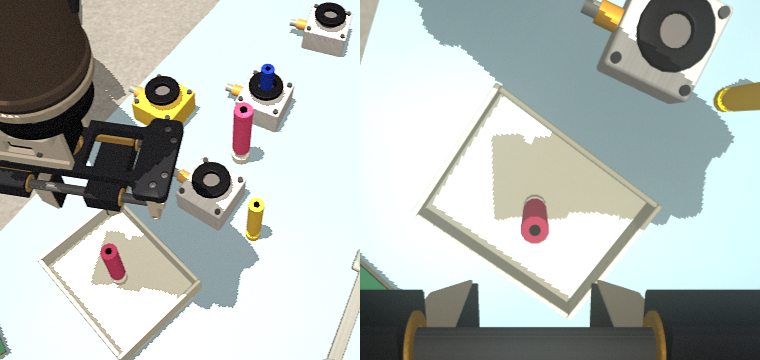

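The tube stands in the tray, at left half (115,262) and right half (535,220). Blue is still seated at (267,77), the emptied port's ring is up at (211,181), and the look-alikes haven't moved.

```bash
python3 -c "
from h import *
print(workorder.sign_off())"
```

```text
the job is handed in; nothing more can be done
None
```

The spent pink tube is out of its port and standing on the floor of the white tray, and the job is handed in at about 11 s on the clock.

- **Release and pull:** I pressed the release ring with half-open fingers until the tool had gone about 10 mm below the ring's rest height, with 9.6 N on the wrist. I shut the fingers on the tube with the ring down and pulled it straight up.
- **Placing:** I lowered the tube until it touched the tray floor, at 5.6 N and the expected height. Only then did I release it and lift the gripper clear.
- **Last pictures:** They show the tube upright inside the tray and the blue tube still seated. The emptied port's ring is back up, and the larger pink tube and the yellow look-alikes are where they were.
- **Disagreements:** The scene and top cameras disagreed by about 2 px on the port. One top-and-wrist triangulation put the tube top at 62 mm instead of 100 mm, so I set it aside. The scene-and-wrist result and the close wrist view agreed to within a pixel or two, and I used those. No check failed.

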